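# Show the buzzer board to the light

## Robot

A 6-joint arm with a two-finger parallel gripper is mounted at the origin on the work surface. World frame = base frame: x ahead of the robot, y to its left, z up, the work surface at z = 0. Lengths are in mm, angles in rad, forces in N, time in s.
With the tool pointing down it reaches from about 375 to 925 mm from the base axis. Payload 5.7 kg.
Tool frame: the origin (TCP) lies at the very end of the fingers, on their centre line; the grasp point (between the pads) lies 19 mm behind it; x points along the fingers, z is the direction in which the jaws open and shut, and the axes are right-handed (so a half turn about x gives the same grasp; the last joint's range is limited). The gripper opens to 85 mm and grips with 20 to 120 N. Pads are 22 mm wide; open, the fingers measure 114 mm over their backs; the gripper's body (76 mm by 85 mm) begins 54 mm behind the grasp point. The pads swing forward as they close: fully open they stand 13 mm farther back than shut.
Start: joints at [-1.41, 0.359, 1.51, -0, 1.272, -0.115], TCP at [163.376, -577.297, 231.267] pointing down, gripper open.
Joint ranges: [-2.97, 2.97], [-1.01, 2.36], [0.21, 2.38], [-0.96, 4.11], [0.2, 2.71], [-2.98, 2.98]. Speed limits (rad/s): [2.39, 2.39, 3.14, 3.14, 3.14, 3.14].

## Interface

Orientations are given as a unit quaternion [w, x, y, z].
In Python, from plant import env, eyes gives the robot as it stands. The module is installed in compiled form; this text tells all that it offers.
- The arm moves only by the tool drive_tool, never from a script. Its argument "series" is a list of rows, each a list of 3 entries, a list of its own where there are three numbers: the shift along the tool's x, y, z in m, then the turn, a rotation vector about the tool's x, y, z in rad, then the closure, from 0 (fully open) to 1 (shut). A call has 1 to 20 rows; each row shifts and turns the pose as measured when the row begins, along the tool's axes as they then stand; what a row does not reach is not made up. A row lasts 1/12 s, in which the tool goes at most 41.7 mm and 7.16 degrees, less where a joint would pass 70% of its speed; a pose out of reach is approached as far as the arm can. A call with a gripper value outside its range is refused whole. The fingers move at their own pace and stop on an object; "force" is the grip in N (left out, the last holds). Time passes only in rows, so rows that do not move let the fingers close. It gives the time, the measured TCP pose, the force and the opening at its end, in the units of the state.
- env.get_state(): the state, without advancing time (a new reading comes with each control period).
- eyes.camera(name): name is "scene" or "top"; returns a dict with "img" (420x560x3 uint8, red, green, blue), "range_z" (420x560 float32, mm along the optical axis (not along the pixel's ray), 0 where there is no reading), "camera_matrix" (3x3 intrinsics, pixels), "origin" and "attitude" of the camera in the world. Camera axes: x right, y down, z forward; pixel columns grow to the right and rows downward; lengths in mm; the calibration is good to about 2 mm. A picture is of the moment at which its call begins.
- env.hand_in(): hands the job in, once; it reports no verdict.
Trained networks look in a picture, given as the dict that the camera call returned (one of the last four; its "shot" number tells which), for a name from the list of things; names that differ only in an ending like _2 or _b are one class to them, and where a whole thing is asked for, a point or a joint stands for the part that bears it (a point fixed in the world has none). Each returns a list of dicts, best first, with "confidence" (0 to 1); they miss things now and then, are a little off and sometimes report something else, mostly with a low value. They report only what shows in the picture. A call takes as long as a camera call. They do not tell look-alikes from the thing itself.
- eyes.look_for(label, picture): "rect" ([left, top, width, height] in pixels, round what is visible of it).
- eyes.masks_of(label, picture): "region" (420x560 bool, what is visible of it) and "rect" ([left, top, width, height] in pixels, round what is visible of it).
- eyes.place_of(label, picture): "position" ([column, row] in pixels: a listed point, or the origin of a listed thing).
The state is a dict: "time": time; "qpos": joint angles; "qd": joint speeds; "joint_efforts": joint torques, N m; "eef_pos": TCP position; "orientation": TCP orientation; "contact_force": force on the tool from outside, world axes, zero at the start; "moment": the same for the moment, N m; "gripper_width": opening from 0.0 (shut) to 1.0 (fully open).
Only numpy, scipy, OpenCV 4.12 (cv2) and the standard library are available. Lean on these libraries where they do the work, as an engineer would, in place of code of your own. Each camera call takes 0.05 s, during which the arm holds its last target.

## Task

Three circuit-board carriers stand in the slotted rack; take the one with the single round black buzzer, drawing it straight up and clear of its slot before turning it. Then hold it over the middle of the black inspection mat, at least 10 cm clear above it, with the component face tipped up at 45 degrees to the overhead light and its bottom edge level, and finish while still holding it there, still. Leave the other boards and everything else on the bench where they are.

Things in the scene. Friction and masses are not known exactly. Their poses are not given: they have to be found in the camera images.
- rack: Fixed aluminium bar, 70 (x) x 270 (y) x 45 high, with three slots 12 x 62 and 35 deep in its top, at y = -90, 0, +90 mm. Origin: centre of its underside. Slot floors lie 10 mm above the bench; a board has 1 mm of play on each side. All boards' component faces look along the rack's +x (roughly away from the robot).
- buzzer_board: The board to take, upright in any of the slots: grey carrier plate 60 wide (y), 10 thick (x), 130 tall (z). Origin: middle of its foot; +x out of the component face, +z to the top edge. On its +x face, at heights 38 to 90: green circuit board with one round black buzzer, 32 diameter, 14 proud of the carrier. Heights 90 to 130 and the whole back are bare, to grip. 0.10 to 0.20 kg.
- buzzer_board_mid (a point): The middle of the buzzer board's carrier plate, 65 mm above its foot along its z; axes as the board's.
- mat: Fixed black rubber inspection mat lying flat on the bench, 160 (x) x 200 (y) x 3 thick. Origin: centre of its underside.
- keypad_board: Leave it: carrier of the same size, origin and axes as the buzzer board, in another slot; on its component face nine small white square keys, 3 x 3, 5 mm proud.
- relay_board: Leave it: carrier of the same size, origin and axes as the buzzer board, in another slot; on its component face two black rectangular relays, 16 mm proud, and a white connector.
- brush: Small brush, 150 long, lying on the mat near its edge towards the robot; leave it there.
- screwdriver: Screwdriver, 190 long, lying on the bench beyond the rack and mat; not needed.
- tape_roll: White ring of tape, 90 diameter, 24 high, lying flat on the bench; not needed.
- solder_reel: Steel reel, 60 diameter, 46 high, standing on the bench beyond the rack; not needed.
- parts_bin: Open blue bin, 120 x 160 x 60 high; not needed.
- housing: Open red sheet-metal housing, 300 x 85 x 42 high, lying on the bench at the left; not needed.
Not all that is in view belongs to the job. What is shaped like the buzzer_board but blue or red is not meant.

How it is judged (in metres and radians):
On the way:
1. the buzzer board is drawn up clear of its slot while still upright above the rack (z of buzzer_board in the frame of rack above 0.047 m and x of buzzer_board in the frame of rack between -0.04 and 0.04 m and y of buzzer_board in the frame of rack between -0.14 and 0.14 m and angle between buzzer_board's own z axis and vertical below 0.3 rad), for 0.05 s.
At the end, for the whole second after the job is handed in: Held in the fingers, at rest, out of the rack: the board's foot over 95 mm and its middle over 120 mm above the bench, its middle within 40 mm of the mat's centre seen from above, its component face looking up 45 +- 12 degrees from vertical, its foot edge level within 13 degrees (height (world z) of buzzer_board above 0.095 m and height (world z) of buzzer_board_mid above 0.12 m and angle between buzzer_board's own x axis and vertical between 0.575 and 0.995 rad and angle between buzzer_board's own y axis and vertical between 1.341 and 1.801 rad and horizontal distance between buzzer_board_mid and mat below 0.04 m and contact force between buzzer_board and the fingers above 1 N and contact force between buzzer_board and rack below 0.05 N and linear speed of buzzer_board below 0.03 m/s and angular speed of buzzer_board below 0.15 rad/s); the arm keeps its last pose, push and grip.
It fails at once if another board is shifted or lifted in the rack (more than 10 mm) (distance of any of keypad_board, relay_board from where it was at the start of the episode above 0.01 m).
It fails at once if another thing on the bench is pushed more than 30 mm (distance of any of brush, screwdriver, tape_roll, solder_reel, parts_bin, housing from where it was at the start of the episode above 0.03 m).
It also fails if it takes over 37 s, if anything falls off the work surface, if the arm or the gripper's body presses on something with over 40 N, if the wrist force passes 120 N, or if a joint passes its speed limit or range.

## Working session

There is one attempt and no reset: what is moved stays moved. The work goes in short steps, Python scripts to look and compute and a tool call to move; the robot and the scene stay as the last step left them, time stands still between calls to the robot, and variables do not carry over. Pictures are saved under pics/ and viewed, and the job is handed in when it is done.

Besides the shell and the picture viewer there is one more tool, called after "Call:" by a JSON object that holds its "name" and its "arguments". drive_tool: Moves the arm, as the interface text tells. Its arguments: {"type":"object","properties":{"series":{"type":"array","items":{"type":"array"}},"force":{"type":"number"}},"required":["series"]}

```bash
mkdir -p pics; cat > h.py <<'E'
import numpy as np,cv2
from plant import env,eyes
from scipy.spatial.transform import Rotation as R
def save(n,img,s=1):
    im=cv2.cvtColor(img,cv2.COLOR_RGB2BGR)
    if s!=1: im=cv2.resize(im,None,fx=s,fy=s,interpolation=cv2.INTER_CUBIC)
    cv2.imwrite('pics/'+n,im)
def att(p):
    a=np.array(p['attitude'],float)
    return a if a.shape==(3,3) else R.from_quat(a[[1,2,3,0]]).as_matrix()
def cloud(p):
    z=p['range_z'];K=p['camera_matrix'];v,u=np.mgrid[:z.shape[0],:z.shape[1]]
    c=np.stack([(u-K[0,2])/K[0,0]*z,(v-K[1,2])/K[1,1]*z,z],-1)
    w=c@att(p).T+np.array(p['origin']);w[z==0]=np.nan
    return w
E
python3 - <<'E'
from h import *
import pickle
for n in ['scene','top']:
    p=eyes.camera(n);save(n+'0.png',p['img']);pickle.dump(p,open(n+'0.pkl','wb'))
    print(n,p['origin'],p['attitude'])
    for l in ['buzzer_board','keypad_board','relay_board','rack','mat','brush']:
        for d in eyes.look_for(l,p)[:3]: print(l,d)
print(env.get_state())
E
```

```text
scene [1300.67104675 -525.73502263  801.81368214] [-0.38771189  0.80333353  0.40152166 -0.20764172]
buzzer_board {'rect': [341.2, 191.5, 13.9, 44.6], 'confidence': 0.93}
buzzer_board {'rect': [313.9, 148.3, 19.5, 41.6], 'confidence': 0.84}
buzzer_board {'rect': [325.5, 168.0, 16.8, 30.3], 'confidence': 0.59}
keypad_board {'rect': [347.4, 153.2, 21.5, 34.2], 'confidence': 0.97}
keypad_board {'rect': [300.1, 170.8, 20.9, 36.1], 'confidence': 0.64}
relay_board {'rect': [291.2, 181.8, 83.1, 45.6], 'confidence': 0.74}
relay_board {'rect': [300.9, 173.1, 21.8, 33.7], 'confidence': 0.63}
rack {'rect': [290.6, 180.9, 84.0, 47.5], 'confidence': 0.63}
mat {'rect': [180.8, 237.1, 95.4, 57.8], 'confidence': 0.87}
mat {'rect': [178.5, 279.3, 96.2, 91.9], 'confidence': 0.7}
brush {'rect': [191.3, 231.7, 43.8, 41.5], 'confidence': 0.61}
brush {'rect': [180.8, 236.0, 92.7, 60.4], 'confidence': 0.16}
top [ 327.08987652   26.26387145 1747.29763063] [ 0.04598933 -0.69574265  0.71527666 -0.04697294]
buzzer_board {'rect': [231.9, 180.0, 17.7, 10.0], 'confidence': 0.75}
buzzer_board {'rect': [209.8, 239.4
[... 533 characters left out ...]
.5], 'confidence': 0.76}
{'time': 0.7, 'qpos': array([-1.41006754e+00,  3.58764153e-01,  1.51035807e+00, -1.71717669e-05,
        1.27250367e+00, -1.15083654e-01]), 'qd': array([-0.00089355,  0.00055691,  0.00046763, -0.0019671 ,  0.00073684,
        0.0020611 ]), 'joint_efforts': array([-8.91628497e-04, -5.27425647e+01, -2.78996980e+01,  1.40176307e-04,
        1.62604250e-03, -4.80174023e-06]), 'eef_pos': array([ 163.39240091, -577.3175397 ,  231.30413322]), 'orientation': array([ 0.56397633,  0.42652074,  0.56400134, -0.4265129 ]), 'contact_force': array([-1.06162721,  0.79191147,  0.14425035]), 'moment': array([ 0.02904315,  0.01436142, -0.02354914]), 'gripper_width': 0.9974212056245017}
```

View pictures.

```bash
python3 - <<'E'
import pickle,cv2
from h import save
for n in ['scene','top']:
    p=pickle.load(open(n+'0.pkl','rb'))
    save(n+'1.png',p['img'],1.4)
p=pickle.load(open('scene0.pkl','rb'));save('crop_s.png',p['img'][135:245,270:390],5)
p=pickle.load(open('top0.pkl','rb'));save('crop_t.png',p['img'][140:270,180:380],4)
E
```

```text
(no output)
```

View pics/scene1.png

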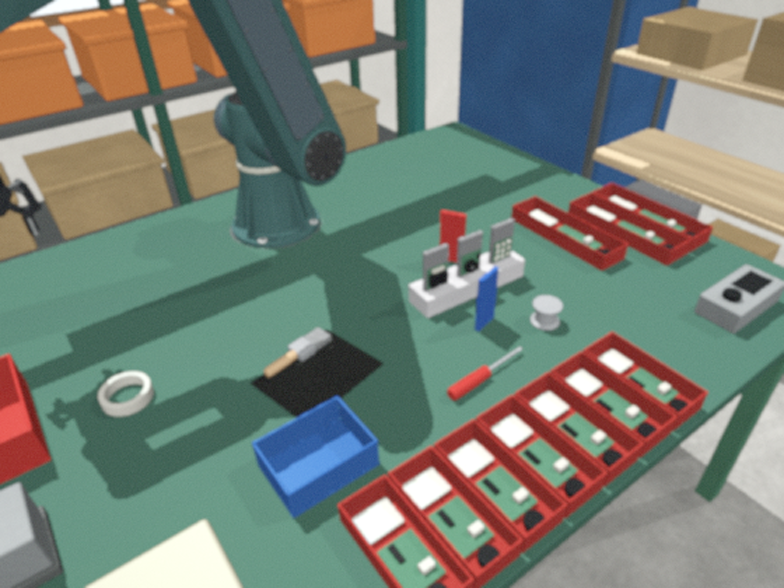

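View pics/crop_s.png

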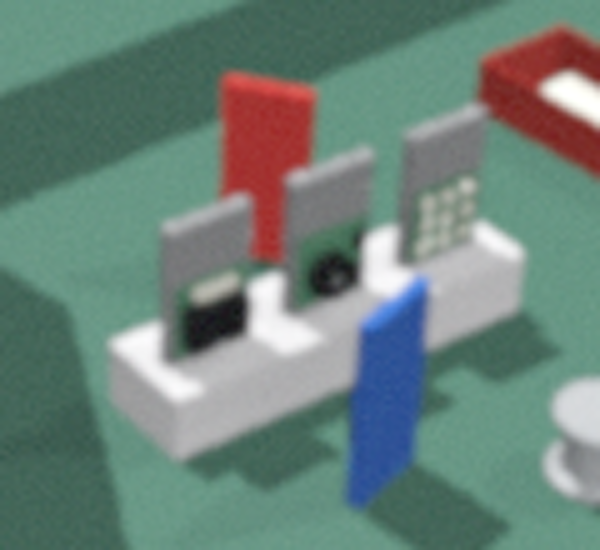

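View pics/top1.png

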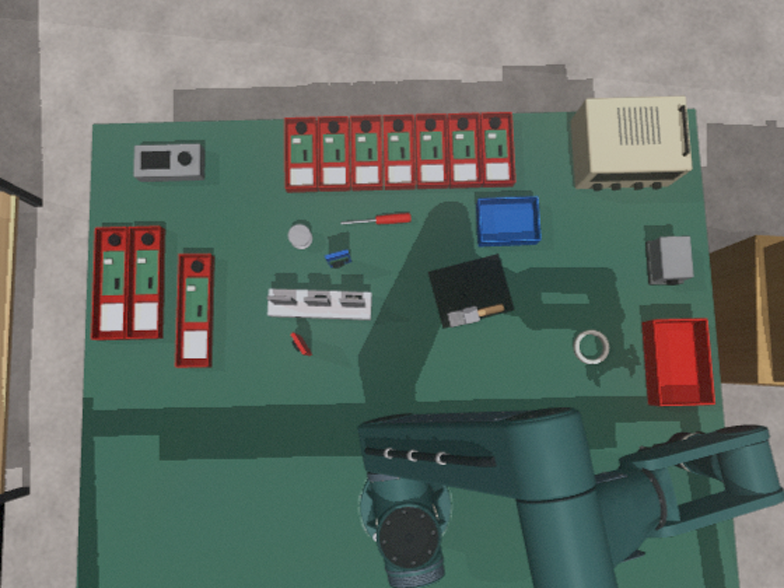

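View pics/crop_t.png

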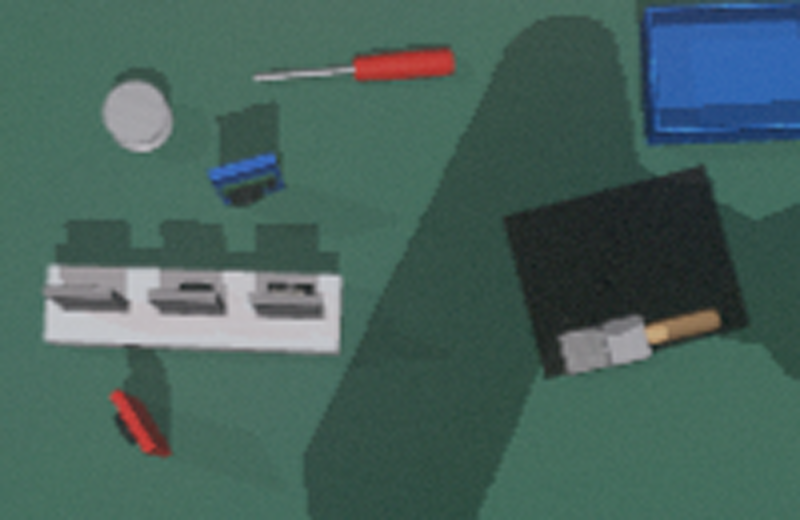

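Candidates at scene pixels: relay (311,190; black block and white connector), buzzer (336,184; one round black disc), keypad (359,170; white keys). The blue and red plates are decoys. The 5x crop shows the round buzzer on the middle board, so that is the one to take. Now I'll measure it.

```bash
python3 - <<'E'
import pickle
from h import *
t=pickle.load(open('top0.pkl','rb'));s=pickle.load(open('scene0.pkl','rb'))
print(t['camera_matrix'])
W=cloud(t);S=cloud(s)
# top: rack top surface
def rep(n,m,W):
    P=W[m];c,sz,a=cv2.minAreaRect(P[:,:2].astype(np.float32));print(n,len(P),np.round(c,1),np.round(sz,1),round(a,1),'z',np.round(np.percentile(P[:,2],[5,50,95]),1))
v,u=np.mgrid[:420,:560]
box=lambda a,b,c,d:(u>=a)&(u<b)&(v>=c)&(v<d)
r=box(185,272,200,232)
rep('racktop',r&(abs(W[...,2]-45)<6),W)
for nm,b in [('keypad',box(188,213,200,225)),('buzz',box(214,239,200,225)),('relay',box(239,265,200,225))]:
    m=b&(W[...,2]>90);print(nm)
    if m.any(): rep('  all',m,W)
    m=b&(W[...,2]>124)
    if m.any(): rep('  top',m,W)
g=t['img'].astype(int).sum(-1)
m=box(300,372,178,240)&(g<110)&(abs(W[...,2])<15)
rep('matdark',m,W)
for nm,b in [('blue',box(225,255,172,195)),('red',box(205,225,235,258))]:
    m=b&(W[...,2]>20);rep(nm,m,W)
for nm,b in [('S relay',box(300,322,170,210)),('S buzz',box(325,346,162,200)),('S key',box(348,369,153,190)),('S red',box(313,334,148,190)),('S blue',box(338,358,190,240))]:
    m=b&(S[...,2]>98)&(S[...,2]<145)&(np.nan_to_num(S[...,0])>200); rep(nm,m,S)
m=box(285,380,180,232)&(abs(S[...,2]-45)<3); rep('S rack',m,S)
E
```

```text
[[464.81203468   0.         279.1745126 ]
 [  0.         464.81203468 208.36237307]
 [  0.           0.           1.        ]]
racktop 868 [526.6 209.7] [269.8  71.1] 86.5 z [39.7 44.2 49.7]
keypad
  all 75 [531.6 299. ] [61.8 11. ] 84.4 z [102.  136.7 142.2]
  top 56 [531.8 300. ] [59.7 10.7] 84.4 z [132.  138.1 143.1]
buzz
  all 77 [527.1 209.4] [59.2 10.9] 86.7 z [ 99.5 134.8 143.7]
  top 58 [527.1 209.6] [58.9 10.8] 86.6 z [127.8 136.6 145.1]
relay
  all 83 [527.5 119.3] [58.7 24.1] 87.2 z [ 93.3 135.5 142.7]
  top 57 [521.4 119.7] [56.  10.9] 87.4 z [130.7 136.9 143.8]
matdark 951 [ 557.  -194.6] [153.4 196.4] 11.9 z [-5.7  2.1  8.8]
blue 164 [634.6 153.9] [25.3 59.3] 14.8 z [ 44.8  93.1 132.8]
red 120 [415.9 260.3] [60. 24.] 31.3 z [ 34.7 107.8 133. ]
S relay 264 [526.5 123.4] [65.2 16.5] 83.2 z [ 99.8 121.5 140.1]
S buzz 255 [546.3 197.8] [ 51.9 242.5] 47.6 z [ 99.6 122.  140.5]
S key 225 [536.3 302.6] [63.5 14. ] 85.0 z [100.1 122.  139.9]
S red 387 [481.9 206.5] [ 59.2 183.5] 48.3 z [100.5 118.3 138.7]
S blue 170 [645.3 159.5] [11.8 64. ] 13.1 z [100.4 120.1 130.2]
S rack 670 [572.8 211.3] [271.3 167.3] 88.7 z [42.5 44.6 47.1]
```

```bash
cat >> h.py <<'E'
def pose():
    s=env.get_state();q=s['orientation'];return np.array(s['eef_pos']),R.from_quat(q[[1,2,3,0]]),s
def plan(target,Rt=None):
    p,r,s=pose();d=r.inv().apply(np.array(target)-p)
    print('tcp',p.round(1),'t',round(s['time'],2),'q',s['qpos'].round(3),'F',s['contact_force'].round(1),'w',round(s['gripper_width'],3));print('axes rows x,y,z:\n',r.as_matrix().T.round(3))
    print('shift tool mm',d.round(1),'n',round(np.linalg.norm(d)/41.7,1))
    if Rt is not None: 
        v=(r.inv()*Rt).as_rotvec();print('turn',v.round(4),'n',round(np.degrees(np.linalg.norm(v))/7.16,1))
def Rt(yaw,tilt,sgn=1):
    # board axes; tool x=-board z, tool z = sgn*board x
    B=R.from_euler('z',yaw)*R.from_euler('y',-tilt); M=B.as_matrix()
    x=-M[:,2];z=sgn*M[:,0];y=np.cross(z,x)
    return R.from_matrix(np.stack([x,y,z],1))
E
python3 - <<'E'
from h import *
for s in (1,-1): plan([527,209.6,260],Rt(np.radians(-3.4),0,s))
E
```

```text
tcp [ 163.4 -577.3  231.3] t 0.7 q [-1.41   0.359  1.51  -0.     1.273 -0.115] F [-1.1  0.8  0.1] w 0.997
axes rows x,y,z:
 [[-0.     0.    -1.   ]
 [ 0.962  0.272 -0.   ]
 [ 0.272 -0.962 -0.   ]]
shift tool mm [ -28.7  564.2 -658.2] n 20.8
turn [-1.2356 -0.     -0.    ] n 9.9
tcp [ 163.4 -577.3  231.3] t 0.7 q [-1.41   0.359  1.51  -0.     1.273 -0.115] F [-1.1  0.8  0.1] w 0.997
axes rows x,y,z:
 [[-0.     0.    -1.   ]
 [ 0.962  0.272 -0.   ]
 [ 0.272 -0.962 -0.   ]]
shift tool mm [ -28.7  564.2 -658.2] n 20.8
turn [ 1.906 -0.     0.   ] n 15.3
```

Call:
{"name": "drive_tool", "arguments": {"series": [[[-0.002,0.03,-0.021],[0,0,0],0],[[-0.002,0.03,-0.021],[0,0,0],0],[[-0.002,0.03,-0.021],[0,0,0],0],[[-0.002,0.03,-0.021],[0,0,0],0],[[-0.002,0.03,-0.021],[0,0,0],0],[[-0.002,0.03,-0.021],[0,0,0],0],[[-0.002,0.03,-0.021],[0,0,0],0],[[-0.002,0.03,-0.021],[0,0,0],0],[[-0.002,0.03,-0.021],[0,0,0],0],[[-0.002,0.03,-0.021],[0,0,0],0],[[-0.002,0.03,-0.021],[0,0,0],0],[[-0.002,0.03,-0.021],[0,0,0],0],[[-0.002,0.03,-0.021],[0,0,0],0],[[-0.002,0.03,-0.021],[0,0,0],0],[[-0.002,0.03,-0.021],[0,0,0],0],[[-0.002,0.03,-0.021],[0,0,0],0]], "force": 60}}

```text
time: 2.03
eef_pos: [546.8, -112.0, 264.2]
orientation: [0.565, 0.428, 0.558, -0.432]
contact_force: [0.2, -0.6, 0.0]
gripper_width: 1.003
```

```bash
python3 - <<'E'
from h import *
plan([527,209.6,260],Rt(np.radians(-3.4),0,1))
E
```

```text
tcp [ 546.8 -112.   264.2] t 2.03 q [-0.32   0.267  1.562 -0.008  1.306  0.989] F [ 0.2 -0.6  0. ] w 1.003
axes rows x,y,z:
 [[ 0.004 -0.01  -1.   ]
 [ 0.966  0.26   0.001]
 [ 0.26  -0.965  0.011]]
shift tool mm [   0.9   64.6 -315.7] n 7.7
turn [-1.2482  0.0101  0.0055] n 10.0
```

Call:
{"name": "drive_tool", "arguments": {"series": [[[0,0,0],[-0.115,0.001,0],0],[[0,0,0],[-0.115,0.001,0],0],[[0,0,0],[-0.115,0.001,0],0],[[0,0,0],[-0.115,0.001,0],0],[[0,0,0],[-0.115,0.001,0],0],[[0,0,0],[-0.115,0.001,0],0],[[0,0,0],[-0.115,0.001,0],0],[[0,0,0],[-0.115,0.001,0],0],[[0,0,0],[-0.115,0.001,0],0],[[0,0,0],[-0.115,0.001,0],0],[[0,0,0],[-0.11,0,0],0]]}}

```text
time: 2.95
eef_pos: [553.7, -102.1, 265.3]
orientation: [0.708, -0.008, 0.706, 0.007]
contact_force: [-0.7, 0.4, 0.0]
gripper_width: 0.999
```

```bash
python3 - <<'E'
from h import *
plan([527,209.6,230],Rt(np.radians(-3.4),0,1))
E
```

```text
tcp [ 553.7 -102.1  265.3] t 2.95 q [-3.050e-01  2.750e-01  1.548e+00 -1.000e-03  1.316e+00 -3.250e-01] F [-0.7  0.4  0. ] w 0.999
axes rows x,y,z:
 [[ 0.002 -0.001 -1.   ]
 [-0.021  1.    -0.001]
 [ 1.     0.021  0.002]]
shift tool mm [ 34.8 312.2 -20.3] n 7.6
turn [0.0802 0.0024 0.0013] n 0.6
```

Call:
{"name": "drive_tool", "arguments": {"series": [[[0.004,0.034,-0.002],[0.009,0,0],0],[[0.004,0.034,-0.002],[0.009,0,0],0],[[0.004,0.034,-0.002],[0.009,0,0],0],[[0.004,0.034,-0.003],[0.009,0,0],0],[[0.004,0.034,-0.003],[0.009,0,0],0],[[0.004,0.034,-0.003],[0.009,0,0],0],[[0.004,0.034,-0.003],[0.009,0,0],0],[[0.004,0.034,-0.004],[0.009,0,0],0],[[0.003,0.034,-0.005],[0.009,0,0],0],[[0,0,0],[0,0,0],0]]}}

```text
time: 3.78
eef_pos: [531.8, 213.9, 228.9]
orientation: [0.71, 0.021, 0.703, -0.023]
contact_force: [0.4, -0.1, 0.7]
gripper_width: 0.996
```

```bash
python3 - <<'E'
from h import *
plan([527,209.6,180],Rt(np.radians(-3.4),0,1))
E
```

```text
tcp [531.8 213.9 228.9] t 3.78 q [ 0.265  0.319  1.578 -0.005  1.236  0.33 ] F [ 0.4 -0.1  0.7] w 0.996
axes rows x,y,z:
 [[ 0.009 -0.003 -1.   ]
 [ 0.063  0.998 -0.002]
 [ 0.998 -0.063  0.009]]
shift tool mm [48.8 -4.5 -5. ] n 1.2
turn [-0.0035  0.0094  0.0022] n 0.1
```

Call:
{"name": "drive_tool", "arguments": {"series": [[[0.02,-0.003,-0.003],[-0.002,0.006,0.001],0],[[0.02,-0.002,-0.002],[-0.001,0.003,0.001],0],[[0.02,0,0],[0,0,0],0],[[0.02,0,0],[0,0,0],0],[[0,0,0],[0,0,0],0]]}}

```text
time: 4.2
eef_pos: [528.1, 212.9, 148.4]
orientation: [0.709, 0.019, 0.705, -0.018]
contact_force: [-1.1, 0.2, -0.6]
gripper_width: 0.999
```

```bash
python3 - <<'E'
from h import *
plan([527,209.6,97],Rt(np.radians(-3.4),0,1))
p=eyes.camera('scene');save('hov_s.png',p['img'][90:245,260:420],4)
E
```

```text
tcp [528.1 212.9 148.4] t 4.2 q [ 0.262  0.4    1.677 -0.     1.058  0.314] F [-1.1  0.2 -0.6] w 0.999
axes rows x,y,z:
 [[ 0.006  0.001 -1.   ]
 [ 0.052  0.999  0.002]
 [ 0.999 -0.052  0.006]]
shift tool mm [51.4 -3.4 -1.3] n 1.2
turn [ 0.0078  0.0061 -0.0017] n 0.1
```

View pics/hov_s.png

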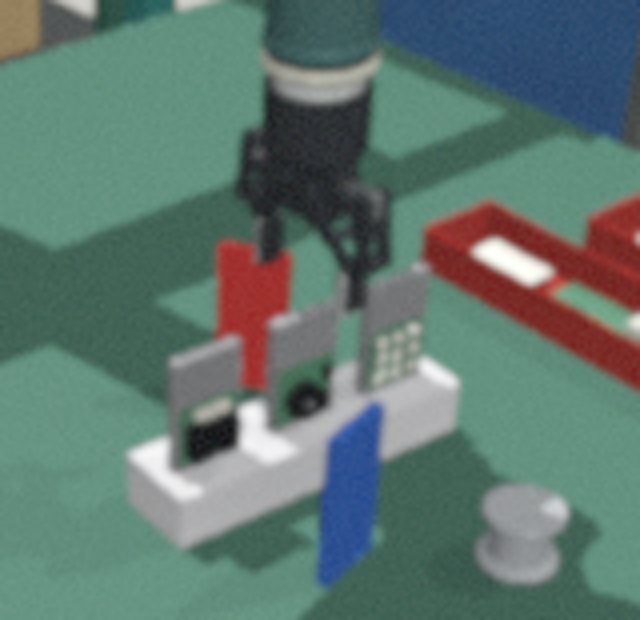

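The gripper hovers over the middle board. Its front finger (crop 352,290) and rear finger (268,245) are on either side of the plate, so I'll descend and close.

Call:
{"name": "drive_tool", "arguments": {"series": [[[0.018,-0.002,-0.001],[0.004,0.004,0],0],[[0.018,-0.001,0],[0.002,0.002,0],0],[[0.014,0,0],[0,0,0],0],[[0.002,0,0],[0,0,0],0]]}}

```text
time: 4.58
eef_pos: [533.4, 210.5, 102.8]
orientation: [0.711, 0.022, 0.703, -0.019]
contact_force: [-0.8, -0.0, -0.6]
gripper_width: 0.998
```

```bash
python3 - <<'E'
from h import *
plan([527,209.6,97],Rt(np.radians(-3.4),0,1))
E
```

```text
tcp [533.4 210.5 102.8] t 4.58 q [0.254 0.46  1.714 0.002 0.955 0.312] F [-0.8 -0.  -0.6] w 0.998
axes rows x,y,z:
 [[ 0.011  0.004 -1.   ]
 [ 0.058  0.998  0.005]
 [ 0.998 -0.058  0.011]]
shift tool mm [ 5.7 -1.3 -6.4] n 0.2
turn [ 0.001   0.0112 -0.0051] n 0.1
```

Call:
{"name": "drive_tool", "arguments": {"series": [[[0.005,-0.001,-0.006],[0,0.011,-0.005],0],[[0,0,0],[0,0,0],0]]}}

```text
time: 4.75
eef_pos: [528.4, 209.6, 99.3]
orientation: [0.707, 0.021, 0.706, -0.021]
contact_force: [-1.2, 0.7, -0.9]
gripper_width: 1.001
```

```bash
python3 - <<'E'
from h import *
plan([527,209.6,97],Rt(np.radians(-3.4),0,1))
E
```

```text
tcp [528.4 209.6  99.3] t 4.75 q [ 0.256  0.464  1.719 -0.     0.957  0.315] F [-1.2  0.7 -0.9] w 1.001
axes rows x,y,z:
 [[ 0.001  0.    -1.   ]
 [ 0.059  0.998  0.   ]
 [ 0.998 -0.059  0.001]]
shift tool mm [ 2.3 -0.1 -1.4] n 0.1
turn [ 0.0004  0.0012 -0.0003] n 0.0
```

Call:
{"name": "drive_tool", "arguments": {"series": [[[0.001,0,-0.001],[0,0,0],1],[[0,0,0],[0,0,0],1],[[0,0,0],[0,0,0],1],[[0,0,0],[0,0,0],1],[[0,0,0],[0,0,0],1],[[0,0,0],[0,0,0],1],[[0,0,0],[0,0,0],1],[[0,0,0],[0,0,0],1],[[0,0,0],[0,0,0],1],[[0,0,0],[0,0,0],1]], "force": 60}}

```text
time: 5.58
eef_pos: [528.8, 210.6, 103.0]
orientation: [0.709, 0.021, 0.705, -0.02]
contact_force: [-0.9, 0.1, 1.6]
gripper_width: 0.11
```

```bash
python3 - <<'E'
from h import *
plan([527,209.6,120],Rt(np.radians(-3.4),0,1))
E
```

```text
tcp [528.8 210.6 103. ] t 5.58 q [0.257 0.458 1.719 0.    0.959 0.316] F [-0.9  0.1  1.6] w 0.11
axes rows x,y,z:
 [[ 0.006  0.002 -1.   ]
 [ 0.059  0.998  0.002]
 [ 0.998 -0.059  0.006]]
shift tool mm [-17.   -1.1  -1.6] n 0.4
turn [ 0.0008  0.0059 -0.0023] n 0.1
```

Call:
{"name": "drive_tool", "arguments": {"series": [[[-0.01,0,0],[0,0,0],1],[[-0.01,0,0],[0,0,0],1],[[-0.01,0,0],[0,0,0],1],[[-0.01,0,0],[0,0,0],1],[[-0.01,0,0],[0,0,0],1]]}}

```text
time: 6.0
eef_pos: [527.9, 210.0, 155.5]
orientation: [0.708, 0.021, 0.706, -0.02]
contact_force: [-0.5, -0.3, -0.1]
gripper_width: 0.108
```

```bash
python3 - <<'E'
from h import *
plan([527,209.6,280],Rt(np.radians(-3.4),0,1))
p=eyes.camera('scene');save('lift_s.png',p['img'][90:245,260:420],4)
E
```

```text
tcp [527.9 210.  155.5] t 6.0 q [ 0.257  0.391  1.67  -0.     1.077  0.316] F [-0.5 -0.3 -0.1] w 0.108
axes rows x,y,z:
 [[ 0.004  0.001 -1.   ]
 [ 0.058  0.998  0.001]
 [ 0.998 -0.058  0.004]]
shift tool mm [-124.5   -0.3   -0.5] n 3.0
turn [ 0.0008  0.0036 -0.0009] n 0.0
```

View pics/lift_s.png

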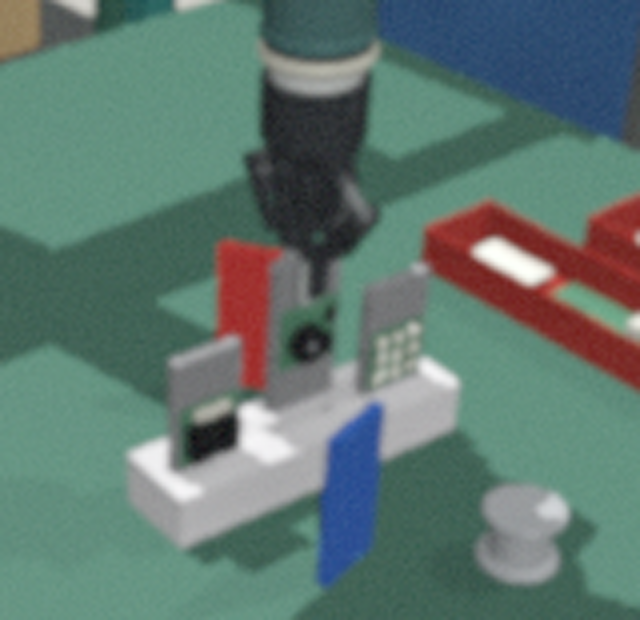

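The buzzer board (crop 305,330) is rising straight with the fingers. The other two boards haven't moved, so I'll keep lifting.

Call:
{"name": "drive_tool", "arguments": {"series": [[[-0.015,0,0],[0,0,0],1],[[-0.015,0,0],[0,0,0],1],[[-0.015,0,0],[0,0,0],1],[[-0.015,0,0],[0,0,0],1],[[-0.015,0,0],[0,0,0],1],[[-0.015,0,0],[0,0,0],1],[[-0.015,0,0],[0,0,0],1],[[-0.015,0,0],[0,0,0],1],[[0,0,0],[0,0,0],1]]}}

```text
time: 6.8
eef_pos: [528.8, 210.2, 289.9]
orientation: [0.712, 0.022, 0.702, -0.019]
contact_force: [0.4, 0.7, -0.1]
gripper_width: 0.109
```

```bash
python3 - <<'E'
from h import *
plan([557,-194.6,280],Rt(np.radians(-20),0,1))
E
```

```text
tcp [528.8 210.2 289.9] t 6.8 q [ 0.257  0.258  1.509 -0.     1.359  0.316] F [ 0.4  0.7 -0.1] w 0.109
axes rows x,y,z:
 [[ 0.014  0.003 -1.   ]
 [ 0.058  0.998  0.004]
 [ 0.998 -0.058  0.014]]
shift tool mm [   8.9 -402.5   51.7] n 9.7
turn [ 0.2907  0.0134 -0.0063] n 2.3
```

Call:
{"name": "drive_tool", "arguments": {"series": [[[0,-0.028,0.0025],[0.02,0.002,0],1],[[0,-0.031,0.0025],[0.025,0.001,0],1],[[0,-0.031,0.002],[0.025,0.001,0],1],[[0,-0.031,0.001],[0.025,0.001,0],1],[[0,-0.031,0],[0.025,0.001,0],1],[[0,-0.031,-0.001],[0.025,0.001,0],1],[[0,-0.031,-0.002],[0.025,0.001,0],1],[[0,-0.031,-0.003],[0.025,0.001,0],1],[[0,-0.031,-0.004],[0.025,0.001,0],1],[[0,-0.031,-0.005],[0.025,0.001,0],1],[[0,-0.031,-0.006],[0.025,0.001,0],1],[[0,-0.031,-0.006],[0.025,0.001,0],1],[[0,-0.02,-0.005],[0.025,0.001,0],1],[[0,-0.01,-0.002],[0.025,0.001,0],1]]}}

```text
time: 7.97
eef_pos: [416.3, -181.8, 281.3]
orientation: [0.692, 0.148, 0.692, -0.141]
contact_force: [0.9, -0.6, -1.1]
gripper_width: 0.107
```

```bash
cat >> h.py <<'E'
def fin(yaw=np.radians(-26),tilt=np.pi/4,z=215):
    r=Rt(yaw,tilt,1);x=r.as_matrix()[:,0]
    plan(np.array([557-28*x[0],-194.6-28*x[1],z]),r)
E
python3 - <<'E'
from h import *
fin();
E
```

```text
tcp [ 416.3 -181.8  281.3] t 7.97 q [-0.572  0.098  1.735  0.01   1.311 -0.162] F [ 0.9 -0.6 -1.1] w 0.107
axes rows x,y,z:
 [[ 0.003  0.009 -1.   ]
 [ 0.4    0.916  0.01 ]
 [ 0.916 -0.4   -0.001]]
shift tool mm [ 66.6  44.8 114.3] n 3.3
turn [ 0.0359 -0.7866 -0.0255] n 6.3
```

Call:
{"name": "drive_tool", "arguments": {"series": [[[0.003,0.008,0.02],[0.005,0,-0.004],1],[[0.003,0.008,0.02],[0.005,0,-0.004],1],[[0.003,0.008,0.02],[0.005,0,-0.004],1],[[0.003,0.008,0.02],[0.005,0,-0.004],1],[[0.003,0.007,0.02],[0.005,0,-0.004],1],[[0,0.006,0.014],[0.005,0,-0.004],1],[[0,0,0],[0,-0.08,0],1],[[0,0,0],[0,-0.09,0],1],[[0,0,0],[0,-0.09,0],1],[[0,0,0],[0,-0.09,0],1],[[0,0,0],[0,-0.08,0],1]]}}

```text
time: 8.88
eef_pos: [543.1, -194.0, 258.0]
orientation: [0.822, 0.114, 0.524, -0.194]
contact_force: [-0.3, -0.5, -1.3]
gripper_width: 0.11
```

```bash
python3 - <<'E'
from h import *
fin();
E
```

```text
tcp [ 543.1 -194.   258. ] t 8.88 q [-0.452  0.105  1.885 -0.025  0.711  0.013] F [-0.3 -0.5 -1.3] w 0.11
axes rows x,y,z:
 [[ 0.376 -0.201 -0.905]
 [ 0.439  0.899 -0.017]
 [ 0.816 -0.39   0.426]]
shift tool mm [ 35.8   6.3 -24.6] n 1.1
turn [ 0.0096 -0.3454  0.0141] n 2.8
```

Call:
{"name": "drive_tool", "arguments": {"series": [[[0.007,0.001,-0.004],[0.002,-0.07,0.003],1],[[0.007,0.001,-0.004],[0.002,-0.07,0.003],1],[[0.007,0.001,-0.002],[0.002,-0.07,0.003],1],[[0.004,0.001,-0.002],[0,-0.07,0.003],1],[[0,0,0],[0,-0.04,0],1],[[0,0,0],[0,0,0],1]]}}

```text
time: 9.38
eef_pos: [536.9, -185.9, 245.1]
orientation: [0.888, 0.091, 0.401, -0.205]
contact_force: [1.4, 0.1, -0.3]
gripper_width: 0.105
```

```bash
python3 - <<'E'
from h import *
fin();
E
```

```text
tcp [ 536.9 -185.9  245.1] t 9.38 q [-0.453  0.066  2.155 -0.011  0.199  0.008] F [ 1.4  0.1 -0.3] w 0.105
axes rows x,y,z:
 [[ 0.593 -0.292 -0.75 ]
 [ 0.437  0.899 -0.004]
 [ 0.676 -0.326  0.661]]
shift tool mm [ 24.    1.1 -18.4] n 0.7
turn [ 0.0036 -0.0629  0.0019] n 0.5
```

Call:
{"name": "drive_tool", "arguments": {"series": [[[-0.007,0,0.006],[0,0.015,0],1],[[-0.007,0,0.006],[0,0.015,0],1],[[-0.007,0,0.006],[0,0,0],1],[[0,0,0],[0,0,0],1],[[0,0,0],[0,0,0],1]]}}

```text
time: 9.8
eef_pos: [542.4, -188.6, 280.8]
orientation: [0.885, 0.092, 0.409, -0.205]
contact_force: [-0.7, 0.5, -2.0]
gripper_width: 0.108
```

```bash
python3 - <<'E'
from h import *
fin(z=265);
p=eyes.camera('scene');save('fin_s.png',p['img'],1.4)
t=eyes.camera('top');save('fin_t.png',t['img'][130:290,170:410],3.3)
for l in ['buzzer_board_mid','buzzer_board']:
  for d in eyes.place_of(l,p)[:2]:print(l,d)
W=cloud(p)
import pickle;pickle.dump(p,open('fin.pkl','wb'))
E
```

```text
tcp [ 542.4 -188.6  280.8] t 9.8 q [-0.453  0.013  2.078 -0.009  0.344  0.006] F [-0.7  0.5 -2. ] w 0.108
axes rows x,y,z:
 [[ 0.582 -0.287 -0.761]
 [ 0.437  0.899 -0.004]
 [ 0.686 -0.33   0.649]]
shift tool mm [  9.4   1.1 -13.3] n 0.4
turn [ 0.0037 -0.0794  0.0024] n 0.6
buzzer_board_mid {'position': [345.5, 213.7], 'confidence': 0.87}
buzzer_board_mid {'position': [212.2, 185.8], 'confidence': 0.86}
buzzer_board {'position': [320.6, 184.2], 'confidence': 0.85}
buzzer_board {'position': [346.9, 231.0], 'confidence': 0.74}
```

View pics/fin_s.png

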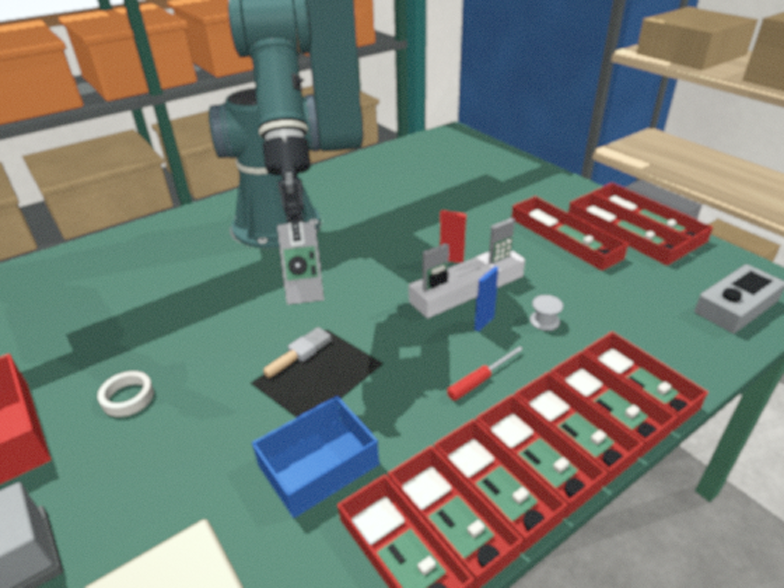

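View pics/fin_t.png

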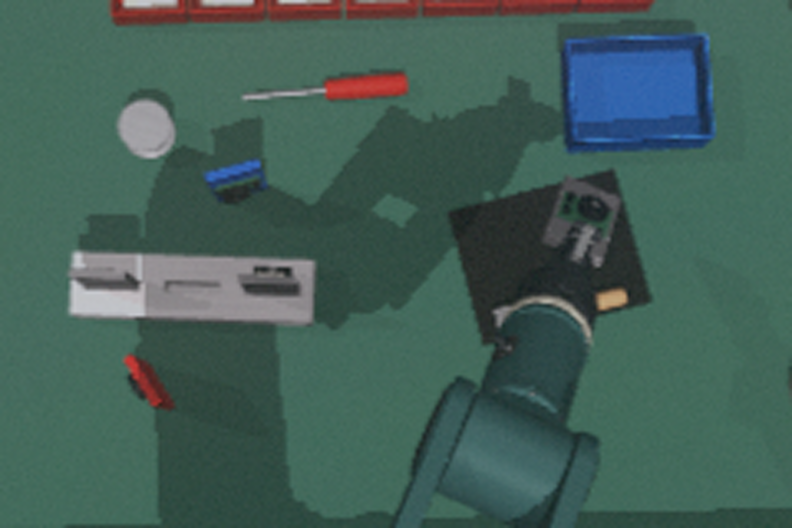

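The board is held over the mat with the buzzer at scene pixels (298,266)/1.4. The other boards and items look unmoved. I'll check the board's actual tilt and position by depth.

```bash
python3 - <<'E'
from h import *
import pickle
p=pickle.load(open('fin.pkl','rb'));S=cloud(p)
v,u=np.mgrid[:420,:560]
# carrier plate: seg by region near board
tc,r,s=pose();L=(S-tc)@r.as_matrix() # tool frame: x along fingers, y width, z thickness
m=(abs(L[...,1])<34)&(L[...,0]>5)&(L[...,0]<110)&(abs(L[...,2])<30)
Q=L[m];bare=Q[(Q[:,0]>60)&(Q[:,0]<88)]
print(len(Q),np.percentile(Q[:,0],[1,99]),np.percentile(Q[:,1],[1,99]),np.percentile(Q[:,2],[5,50,95]))
bare=Q[Q[:,2]<8.5]
A=np.c_[bare[:,:2],np.ones(len(bare))];c=np.linalg.lstsq(A,bare[:,2],rcond=None)[0];print('plane',c,len(bare))
n=np.array([-c[0],-c[1],1]);n/=np.linalg.norm(n);nw=r.apply(n);print('normal',nw,np.degrees(np.arccos(nw[2])))
yb=bare[bare[:,0]>55];print('ymid foot',np.percentile(yb[:,1],[2,98]))
P=S[m];c2=P[np.argmin(P[:,2])];print('lowest',c2, 'qd',s['qd'])
E
```

```text
1010 [ 5.91710007 91.98778093] [-26.70752097  32.12155325] [ 4.78004572  8.41969033 21.78041168]
plane [-8.07476530e-03 -1.59337873e-03  7.08499831e+00] 519
normal [ 0.69345021 -0.33253439  0.63917735] 50.269496298793264
ymid foot [-26.19640638  31.0891506 ]
lowest [ 603.87212583 -194.14229153  207.33301064] qd [ 0.00028224  0.00318446  0.00842584  0.00015654  0.00306599 -0.0012219 ]
```

Call:
{"name": "drive_tool", "arguments": {"series": [[[0.002,0,-0.002],[0,-0.04,0],1],[[0.002,0,-0.002],[0,-0.03,0],1],[[0,0,0],[0,0,0],1],[[0,0,0],[0,0,0],1],[[0,0,0],[0,0,0],1]]}}

```text
time: 10.42
eef_pos: [538.9, -187.1, 269.3]
orientation: [0.897, 0.086, 0.382, -0.207]
contact_force: [-0.5, 1.1, -0.5]
gripper_width: 0.113
```

```bash
python3 - <<'E'
from h import *
fin(z=265)
t=eyes.camera('top');eyes.camera('scene')
fin(z=265);p,r,s=pose();M=r.as_matrix()
print('mid',p+28*M[:,0],'foot',p+93*M[:,0],'tilt',np.degrees(np.arccos(M[2,2])),s['qd'].round(4))
W=cloud(t);v,u=np.mgrid[:420,:560]
for nm,b in [('keypad',(188,213)),('relay',(239,265))]:
    m=(u>=b[0])&(u<b[1])&(v>=200)&(v<225)&(W[...,2]>124);print(nm,cv2.minAreaRect(W[m][:,:2].astype(np.float32)))
E
```

```text
tcp [ 538.9 -187.1  269.3] t 10.42 q [-0.453  0.026  2.152 -0.013  0.196  0.01 ] F [-0.5  1.1 -0.5] w 0.113
axes rows x,y,z:
 [[ 0.623 -0.306 -0.72 ]
 [ 0.437  0.899 -0.004]
 [ 0.649 -0.312  0.694]]
shift tool mm [ 2.9  1.2 -3.2] n 0.1
turn [ 0.0037 -0.0186  0.0024] n 0.2
tcp [ 539.6 -187.4  270.1] t 10.52 q [-0.453  0.026  2.151 -0.013  0.196  0.01 ] F [ 0.3 -0.5 -1.1] w 0.107
axes rows x,y,z:
 [[ 0.624 -0.307 -0.719]
 [ 0.438  0.899 -0.004]
 [ 0.648 -0.312  0.695]]
shift tool mm [ 3.   1.2 -4.3] n 0.1
turn [ 0.0036 -0.017   0.0024] n 0.1
mid [ 557.03769305 -195.99012941  249.98450176] foot [ 597.57397178 -215.93355818  203.25046966] tilt 45.971762342969285 [ 0.0004 -0.0031 -0.0076 -0.001  -0.0006 -0.    ]
keypad ((531.7247314453125, 299.50775146484375), (59.755855560302734, 10.897380828857422), 84.6164779663086)
relay ((521.4320068359375, 119.90657043457031), (56.64085006713867, 10.963896751403809), 87.05936431884766)
```

Tilt reads 46°, but joint 5 sits at its lower limit (0.2), so I'll back it off slightly.

Call:
{"name": "drive_tool", "arguments": {"series": [[[-0.001,0,0.001],[0,0.03,0],1],[[0,0,0],[0,0.01,0],1],[[0,0,0],[0,0,0],1],[[0,0,0],[0,0,0],1]]}}

```text
time: 10.85
eef_pos: [541.7, -188.4, 273.7]
orientation: [0.89, 0.09, 0.397, -0.206]
contact_force: [-0.0, -0.4, -1.1]
gripper_width: 0.107
```

```bash
cat > c.py <<'E'
from h import *
p,r,s=pose();M=r.as_matrix()
print('t',s['time'],'mid',p+28*M[:,0],'foot',p+93*M[:,0],'tilt',np.degrees(np.arccos(M[2,2])),s['qpos'].round(3),s['qd'].round(4),s['gripper_width'])
E
python3 c.py
```

```text
t 10.85 mid [ 558.44731886 -196.65160652  252.91360078] foot [ 597.42121489 -215.84067186  204.56264216] tilt 48.06236359815977 [-0.453  0.022  2.112 -0.01   0.275  0.007] [-0.0004  0.0007 -0.0072 -0.0007 -0.0036 -0.0014] 0.10699055811407249
```

```bash
python3 - <<'E'
from h import *
t=eyes.camera('top');save('last_t.png',t['img'][130:290,170:410],2)
exec(open('c.py').read())
env.hand_in()
E
```

```text
t 10.9 mid [ 558.39682797 -196.63634344  252.85612997] foot [ 597.37009601 -215.82597955  204.50489168] tilt 48.06274079492024 [-0.453  0.023  2.112 -0.01   0.275  0.007] [-0.0006  0.0004  0.0111 -0.0002  0.0025  0.0012] 0.10715653313054489
the job is handed in; nothing more can be done
```

I took the buzzer board from the middle slot, drew it straight up until its foot was about 150 mm above the rack top, and carried it over the mat. I handed the job in at 10.9 s with the board still held there.

**Final checks from the arm's pose:**
- **Tilt:** the component face looks up at 48° from vertical, and the foot edge is level within 1°.
- **Position:** the middle of the board is about 2.5 mm from the mat centre I measured, at a height of about 253 mm. The foot is at about 204 mm.
- **Hold:** the arm was still and the gripper opening matched the 10 mm plate. I commanded 60 N of grip, but the force on the board itself is not measured.
- **Other boards:** the keypad and relay boards measured within 1 mm of where they started. The loose items on the bench looked unmoved in the pictures, though part of the brush was hidden by the arm in the top view.

**Disagreements and problems:**
- **Joint 5 limit:** it read 0.196 to 0.199 twice, just under its 0.2 limit. I backed it off to 0.275 before handing in, which is why the tilt is 48° and not 45°.
- **Depth check:** an earlier measurement of the board from depth gave 50.3° where the arm's pose gave 49.5°.
- **Network result:** the trained network's top guess for the board's middle landed on a decoy, so I did not use it.

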